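# Gauge the thickest stool spindle

### The arm

A 6-joint arm with a two-finger parallel gripper is mounted at the origin on the work surface. World frame = base frame: x ahead of the robot, y to its left, z up, the work surface at z = 0. Lengths are in m, angles in degrees, forces in N, time in s.
With the tool pointing down it reaches from about 0.15 to 0.775 m from the base axis. Payload 6.1 kg.
Tool frame: the origin (TCP) lies midway between the tips of the shut fingers; the grasp point (between the pads) lies 19 mm behind it; z points along the fingers, y is the direction in which the jaws open and shut (so a half turn about z gives the same grasp; the last joint's range is limited). The gripper opens to 85 mm and grips with 20 to 120 N. Pads are 22 mm wide; open, the fingers measure 114 mm over their backs; the gripper's body (76 mm by 85 mm) begins 54 mm behind the grasp point. The pads swing forward as they close: fully open they stand 13 mm farther back than shut.
Start: joints at [74.714, 7.208, -2.269, 80.523, 0, 90], TCP at [0.138, 0.506, 0.231] pointing down, gripper open.
Joint ranges: [-155.77, 155.77], [-54.66, 111.73], [-72.52, 77.12], [-102.08, 115.82], [-83.92, 84.16], [-180, 180]. Speed limits (degrees/s): [136.94, 136.94, 172.46, 180, 180, 180].

### API

Orientations are given as [roll, pitch, yaw] about the fixed x, y, z axes, in that order (R = Rz(yaw) Ry(pitch) Rx(roll)).
In Python, from station import ctrl gives the robot as it stands.
- The arm moves only by the tool step_arm, never from a script. Its argument "moves" is a list of rows, each an object of numbers: "tx", "ty", "tz": the shift along the tool's x, y, z in cm; "roll": the turn about the tool's z in rad. In form: [{"tx": .., "ty": .., "tz": .., "roll": ..}, ...]. A call has 1 to 20 rows; each row shifts and turns the pose as measured when the row begins, along the tool's axes as they then stand; what a row does not reach is not made up. A row lasts 1/8 s, in which the tool goes at most 62.5 mm and 10.7 degrees, less where a joint would pass 70% of its speed; a pose out of reach is approached as far as the arm can. A call is refused whole if a number of a shift passes 6.25 or a number of a turn 0.188, either way. A call with a gripper value outside its range is refused whole. "gripper" is the gripper's target within -1 to 1 (fully open at 1, half-way at 0, shut at -1), set as the call begins (left out, the last holds). The fingers move at their own pace and stop on an object; "squeeze" is the grip in N (left out, the last holds). Time passes only in rows, so rows that do not move let the fingers close. It gives the time, the measured TCP pose, the force and the opening at its end, in the units of the state.
- ctrl.read_state(): the state, without advancing time (a new reading comes with each control period).
- ctrl.get_image(name): name is "side" or "top"; returns a dict with "pixels" (480x640x3 uint8, red, green, blue), "vfov" (degrees; the focal length in pixels is half the picture's height over the tangent of half this angle, whatever the lens; pixels are square), "cx", "cy" (the principal point, pixels), "dist" ([k1, k2, p1, p2, k3] as OpenCV has them; the pictures are not rectified), "R" (3x3) and "t" (3): a world point X has camera coordinates R X + t. Camera axes: x right, y down, z forward; pixel columns grow to the right and rows downward; lengths in m; the calibration is good to about 2 mm. A picture is of the moment at which its call begins. There is no depth.
- ctrl.hand_in(): hands the job in, once; it reports no verdict.
The state is a dict: "t": time; "joint_pos": joint angles; "dq": joint speeds; "joint_torque": joint torques, N m; "tcp_pos": TCP position; "tcp_rot": TCP orientation; "wrist_force": force on the tool from outside, world axes, zero at the start; "ft_torque": the same for the moment, N m; "gripper_width": finger opening in m.
Only numpy, scipy, OpenCV 4.12 (cv2) and the standard library are available. Lean on these libraries where they do the work, as an engineer would, in place of code of your own. Each camera call takes 0.05 s, during which the arm holds its last target. There are 200 camera calls.

### The job

Three turned wooden spindles for the bar stools lie in the rack: take the thickest one and lay it lengthwise and centred in the trough of the gauge's loading slide while the slide is out, clear of the jaws, and let go of it. Make sure the jaw is wide enough open, push the slide home until its detent holds it, then slide the moving jaw shut on the spindle until it presses the sprung anvil back and the anvil's pointer stands between the two black ridges; let go and leave everything so. Leave the other two spindles, the bottle, the tumbler and the chalk tray where they are.

Things in the scene. Friction and masses are not known exactly. Their poses are not given: they have to be found in the camera images.
- gauge: Fixed bench gauge, dark steel base plate 235 x 240 x 18 mm (x from -130 to +105). Origin on the table; z up. A loading slide runs along its y; a steel jaw runs along its +x towards a grey anvil housing (50 mm wide, x +47 to +87, up to z 80). Jaw, anvil and measuring station are at gauge y = +60, x = 0; jaw and anvil act 57 mm above the table.
- slide (a joint): Loading slide along gauge +y, m: 0 = fully out (bed centre at gauge y = -50 mm), 0.110 = home at a stop (bed centre at y = +60, between jaw and anvil). Friction about 1.2 N. In the last 16 mm a sprung ball resists with up to about 6 N, until some 7 mm before home; then it snaps the slide home and holds it. Starts at 0 to 0.020.
- slide_bed (a point): Middle of the bottom line of the slide's shallow V trough, 36 mm above the table. Axes as the gauge: trough along y, 100 mm long, 47 mm wide, sides rising outwards by 10 degrees (edges 4 mm higher). The thick spindle lying in it has its axis 20 mm above this point.
- slide_grip (a point): Top centre of the slide's handle, an upright aluminium block 20 mm (gauge x) by 16 mm (gauge y), 26 to 86 mm above the table, 92 mm from the bed centre on the -y side. Pinch it from above along gauge x, push along gauge +y. A spindle centred in the trough ends 24 mm from it.
- jaw (a joint): Moving jaw along gauge +x, m: 0 = fully open, stop at 0.045; starts anywhere. Gap between jaw face and resting anvil face = 64 mm minus this. It stays where left (friction about 8 N, more than the anvil's spring). At 0.010 or less the thick spindle passes in with the slide; at about 0.021 the jaw reaches a centred spindle, at about 0.024 the spindle touches the anvil.
- jaw_grip (a point): Top centre of the jaw's upright steel fin, 14 mm thick along gauge x, 36 mm wide along gauge y, from 76 to 118 mm above the table. The jaw face lies 49 mm from it on the +x side; the jaw body below is 76 mm high. Pinch the fin from above along gauge x.
- anvil (a joint): How far the sprung anvil is pushed back along gauge +x, m: 0 at rest, stop at 0.020. The spring starts at 1.5 N and adds 0.3 N per mm. A dark pointer on top of the anvil housing moves with it; two black ridges on the housing beside the pointer mark 0.004 and 0.014; between them is right.
- anvil_face (a point): Centre of the round anvil face (22 mm across), which looks along gauge -x; at rest it lies at gauge x = +23, y = +60, z = 57 mm.
- rack: Fixed wooden rack, plank 130 mm (x) by 215 mm (y) by 12 mm with three shallow V troughs along its x, at y = -72, 0 and +72 mm, trough bottoms 16.5 mm above the table, edges 5 mm higher at 19 mm either side. Origin at the centre of its underside.
- thick_spindle: The spindle to be gauged: plain pale wood cylinder 40 mm in diameter, 100 mm long, with a tenon 16 mm in diameter and 10 mm long on each end (120 mm over all), about 110 g. Origin at its centre, its x is its axis. Lies in one of the rack's three troughs, axis 37 mm above the table.
- medium_spindle: Like it, but 32 mm in diameter; must stay in the rack. Origin at its centre, x along its axis.
- thin_spindle: Like it, but 24 mm in diameter; must stay in the rack. Origin at its centre, x along its axis.
- bottle: Upright amber glass bottle, 62 mm in diameter, 200 mm high, on the table close behind the gauge (its +x side). Origin at the centre of its underside, z up.
- tumbler: Upright open glass, 76 mm in diameter at the rim, 100 mm high, on the table behind the rack. Origin at the centre of its underside, z up.
- chalk_tray: Wooden tray 70 by 90 by 22 mm with four blue chalk cubes, on the table beside the gauge (its +y side). Origin at the centre of its underside, z up.
There are look-alikes about, which are no part of the job. Leave any turquoise look-alike of the thick_spindle alone.

How it is judged (in metres and radians):
On the way, in this order (a step that is already met when the one before it is completed fails the run):
1. the thick spindle lies along the trough of the slide, let go, with the slide still out (x of thick_spindle in the frame of slide_bed between -0.008 and 0.012 m and y of thick_spindle in the frame of slide_bed between -0.02 and 0.02 m and z of thick_spindle in the frame of slide_bed between 0.015 and 0.028 m and angle between the x axis of thick_spindle and the y axis of slide_bed, either way round below 0.12 rad and contact force between the fingers and thick_spindle below 0.1 N and value of joint slide below 0.06 m), for 0.2 s.
2. the slide is home in its detent with the spindle on it, before the anvil is pressed (x of thick_spindle in the frame of slide_bed between -0.008 and 0.012 m and y of thick_spindle in the frame of slide_bed between -0.02 and 0.02 m and z of thick_spindle in the frame of slide_bed between 0.015 and 0.028 m and angle between the x axis of thick_spindle and the y axis of slide_bed, either way round below 0.12 rad and value of joint slide above 0.107 m and value of joint anvil below 0.003 m), for 0.2 s.
3. the jaw presses the spindle on the anvil: pointer between the ridges (x of thick_spindle in the frame of slide_bed between -0.008 and 0.024 m and y of thick_spindle in the frame of slide_bed between -0.02 and 0.02 m and z of thick_spindle in the frame of slide_bed between 0.015 and 0.028 m and angle between the x axis of thick_spindle and the y axis of slide_bed, either way round below 0.12 rad and value of joint anvil between 0.004 and 0.014 m), for 0.3 s.
At the end, for the whole second after the job is handed in: The slide is home (within 3 mm of its stop), the thick spindle lies along its trough (within 20 mm of centred lengthwise, 7 degrees of straight), and the closed jaw holds it on the anvil with the anvil pressed back 4 to 14 mm; all at rest with nothing held (all of step 3 and value of joint slide above 0.107 m and linear speed of thick_spindle below 0.01 m/s); the robot touches nothing.
It fails at once if the bottle is pushed more than 25 mm or tipped (distance of bottle from where it was at the start of the episode above 0.025 m or angle between bottle's own z axis and vertical above 0.5 rad).
It fails at once if the tumbler is pushed more than 25 mm or tipped (distance of tumbler from where it was at the start of the episode above 0.025 m or angle between tumbler's own z axis and vertical above 0.5 rad).
It fails at once if the chalk tray is pushed more than 25 mm or tipped (distance of chalk_tray from where it was at the start of the episode above 0.025 m or angle between chalk_tray's own z axis and vertical above 0.5 rad).
It fails at once if the medium spindle is moved from its place in the rack (distance of medium_spindle from where it was at the start of the episode above 0.02 m).
It fails at once if the thin spindle is moved from its place in the rack (distance of thin_spindle from where it was at the start of the episode above 0.02 m).
It also fails if it takes over 72 s, if anything falls off the work surface, if the arm or the gripper's body presses on something with over 40 N, if the wrist force passes 120 N, or if a joint passes its speed limit or range.

## Working session

There is one attempt and no reset: what is moved stays moved. The work goes in short steps, Python scripts to look and compute and a tool call to move; the robot and the scene stay as the last step left them, time stands still between calls to the robot, and variables do not carry over. Pictures are saved under pics/ and viewed, about 8 in all and at most 12, crops included, and the job is handed in when it is done.

Besides the shell and the picture viewer there is one more tool, called after "Call:" as name([rows], argument=value, ...), one row to a line, values as JSON. step_arm: Moves the arm, as the interface text tells. Its arguments: {"type":"object","properties":{"moves":{"type":"array","items":{"type":"object","properties":{"tx":{"type":"number"},"ty":{"type":"number"},"tz":{"type":"number"},"roll":{"type":"number"}}}},"gripper":{"type":"number"},"squeeze":{"type":"number"}},"required":["moves"]}

```bash
mkdir -p pics
cat > h.py <<'E'
import numpy as np, cv2, pickle
from station import ctrl
def grab(n,f=None):
    d=ctrl.get_image(n)
    if f: cv2.imwrite('pics/'+f,d['pixels'][:,:,::-1]); pickle.dump(d,open('pics/'+f+'.pkl','wb'))
    return d
def K(d):
    f=240/np.tan(np.radians(d['vfov'])/2); return np.array([[f,0,d['cx']],[0,f,d['cy']],[0,0,1.]])
def ray(d,uv):
    p=cv2.undistortPoints(np.array(uv,float).reshape(-1,1,2),K(d),np.array(d['dist'],float)).reshape(-1,2)
    R=np.array(d['R']);t=np.array(d['t'])
    return -R.T@t,(np.c_[p,np.ones(len(p))])@R
def onz(d,uv,z):
    c,r=ray(d,uv); return c+r*((z-c[2])/r[:,2])[:,None]
def proj(d,X):
    R=np.array(d['R']);return cv2.projectPoints(np.array(X,float).reshape(-1,1,3),cv2.Rodrigues(R)[0],np.array(d['t'],float),K(d),np.array(d['dist'],float))[0].reshape(-1,2)
E
python3 - <<'E'
from h import *
for n in('top','side'):
    d=grab(n,n+'0.png'); print(n,d['vfov'],-np.array(d['R']).T@d['t'],np.array(d['R'])[2])
print(ctrl.read_state())
E
```

```text
top 48.30224704407597 [ 0.42143205 -0.05357596  1.26652816] [ 0.12863543 -0.01642864 -0.99155586]
side 57.962784823743384 [0.49667058 0.76834082 0.86834968] [ 0.05254228 -0.73465851 -0.67639942]
{'t': 0.1, 'joint_pos': array([ 7.47134979e+01,  7.23749066e+00, -2.32234459e+00,  8.05223029e+01,
       -5.39048251e-04,  9.00022558e+01]), 'dq': array([ 0.03010871, -0.06486937,  0.11913587, -0.03288165,  0.13385937,
       -0.07142155]), 'joint_torque': array([-1.26069936e-03, -4.36904347e+01,  3.53607130e+01,  1.37574953e-02,
       -2.81762385e-05,  1.25455779e-07]), 'tcp_pos': array([0.13831886, 0.50606646, 0.23059549]), 'tcp_rot': array([-1.79917862e+02,  5.42281601e-04,  1.64711243e+02]), 'wrist_force': array([-0.07522088, -0.50118116,  0.20530171]), 'ft_torque': array([-0.02816181,  0.00111543, -0.04517099]), 'gripper_width': 0.08553802721778646}
```

View pics/top0.png

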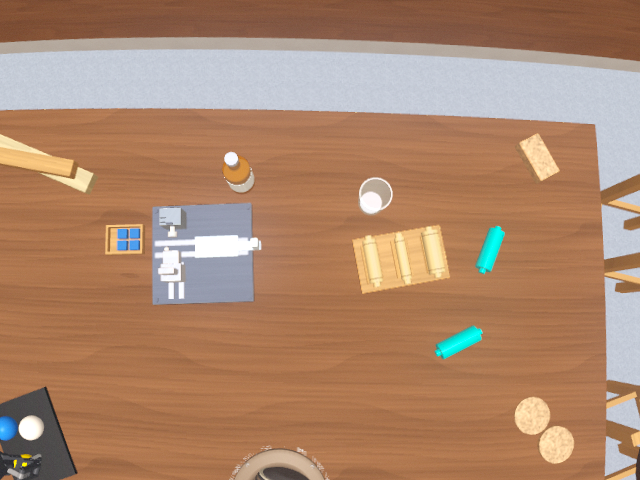

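View pics/side0.png

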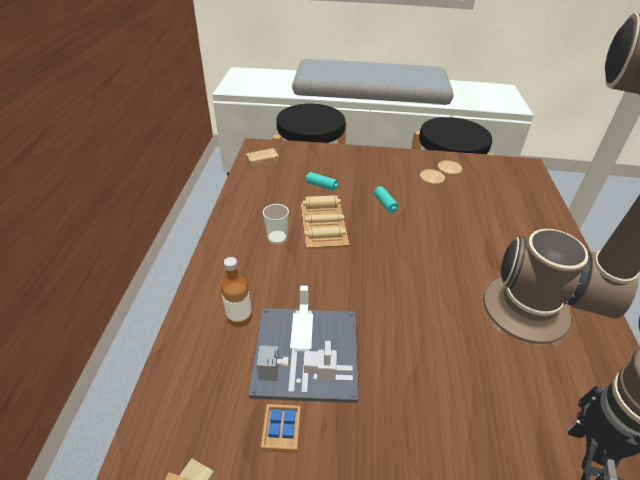

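The top view (world +x is up, +y is left) shows the gauge at about (203,254), with its anvil at (171,218), its jaw at (171,268) and the slide handle at (258,244). The rack is at (402,260) with spindles at (372,261), (403,258) and (434,252). Two turquoise look-alikes sit at (491,250) and (459,342). Next I measure widths and poses.

Run:
```python
from h import *
d=pickle.load(open('pics/top0.png.pkl','rb')); im=np.ascontiguousarray(d['pixels'][:,:,::-1])
hsv=cv2.cvtColor(im,cv2.COLOR_BGR2HSV)
for p in[(372,261),(403,258),(434,252),(388,262),(360,280),(418,240)]: print(p,hsv[p[1],p[0]])
# spindles
roi=np.zeros((480,640),np.uint8); roi[215:300,345:455]=1
m=((hsv[:,:,1]<138)&(hsv[:,:,2]>150)&(roi>0)).astype(np.uint8)*255
cs,_=cv2.findContours(m,cv2.RETR_EXTERNAL,cv2.CHAIN_APPROX_NONE)
for c in cs:
    if cv2.contourArea(c)<100: continue
    w=onz(d,c.reshape(-1,2),0.037)[:,:2].astype(np.float32)
    r=cv2.minAreaRect(w); print('sp',cv2.boundingRect(c),np.round(r[0],4),np.round(r[1],4),round(r[2],1))
# base plate
m=((hsv[:,:,0]>95)&(hsv[:,:,0]<135)&(hsv[:,:,2]<130)).astype(np.uint8)*255; m[:,:145]=0;m[:,265:]=0;m[:195]=0;m[315:]=0
c=cv2.convexHull(np.concatenate([c for c in cv2.findContours(m,0,1)[0] if cv2.contourArea(c)>80]))
w=onz(d,c.reshape(-1,2),0.018)[:,:2].astype(np.float32);r=cv2.minAreaRect(w);print('plate',r,cv2.boundingRect(c));
print(cv2.boxPoints(r))
# handle top, trough
m=((hsv[:,:,2]>190)&(hsv[:,:,1]<60)).astype(np.uint8)*255; m[:,:145]=0;m[:,270:]=0;m[:195]=0;m[315:]=0
for c in cv2.findContours(m,0,1)[0]:
    if cv2.contourArea(c)>20: print('white',cv2.boundingRect(c),cv2.contourArea(c))
a=cv2.resize(im[195:310,145:270],None,fx=5,fy=5,interpolation=cv2.INTER_CUBIC)
b=cv2.resize(im[220:300,345:455],None,fx=5,fy=5,interpolation=cv2.INTER_CUBIC)
cv2.imwrite('pics/ga.png',a);cv2.imwrite('pics/ra.png',b)
```

```text
(372, 261) [ 22  68 255]
(403, 258) [ 21  68 255]
(434, 252) [ 21  67 255]
(388, 262) [ 17 122 241]
(360, 280) [ 17 132 221]
(418, 240) [ 17 120 247]
sp (345, 215, 110, 85) [ 0.5643 -0.2716] [0.1985 0.2595] 0.9Traceback (most recent call last):
  File "<stdin>", line 15, in <module>
ValueError: need at least one array to concatenate
```

```bash
cat > m.py <<'E'
from h import *
d=pickle.load(open('pics/top0.png.pkl','rb')); im=np.ascontiguousarray(d['pixels'][:,:,::-1])
a=cv2.resize(im[195:310,145:270],None,fx=5,fy=5,interpolation=cv2.INTER_CUBIC)
b=cv2.resize(im[220:300,345:455],None,fx=5,fy=5,interpolation=cv2.INTER_CUBIC)
cv2.imwrite('pics/ga.png',a);cv2.imwrite('pics/ra.png',b)
hsv=cv2.cvtColor(im,cv2.COLOR_BGR2HSV)
m=((hsv[:,:,0]>=19)&(hsv[:,:,0]<28)&(hsv[:,:,1]<128)&(hsv[:,:,2]>130)).astype(np.uint8)*255
m[:220]=0;m[300:]=0;m[:,:345]=0;m[:,455:]=0
m=cv2.morphologyEx(m,cv2.MORPH_OPEN,np.ones((3,3)))
for c in cv2.findContours(m,0,1)[0]:
    if cv2.contourArea(c)<100: continue
    w=onz(d,c.reshape(-1,2),0.037)[:,:2].astype(np.float32)
    r=cv2.minAreaRect(w); print('sp',cv2.boundingRect(c),np.round(r[0],4),np.round(r[1],4),round(r[2],1))
for p in[(160,290),(240,290),(160,215),(240,215)]: print(hsv[p[1],p[0]])
m=((hsv[:,:,0]>90)&(hsv[:,:,0]<140)&(hsv[:,:,2]<160)).astype(np.uint8)*255
m[:,:148]=0;m[:,260:]=0;m[:198]=0;m[312:]=0
c=cv2.convexHull(np.concatenate([c for c in cv2.findContours(m,0,1)[0] if cv2.contourArea(c)>80]))
w=onz(d,c.reshape(-1,2),0.018)[:,:2].astype(np.float32);r=cv2.minAreaRect(w);print('plate',r,cv2.boundingRect(c))
print(cv2.boxPoints(r))
E
python3 m.py
```

```text
sp (363, 236, 20, 51) [ 0.5519 -0.206 ] [0.1198 0.0303] 11.7
sp (395, 233, 16, 51) [ 0.5603 -0.2765] [0.1206 0.0227] 11.5
sp (424, 227, 21, 51) [ 0.5768 -0.3493] [0.1203 0.0381] 10.0
[113  36 175]
[113  34 172]
[109  22 222]
[114  31 174]Traceback (most recent call last):
  File "m.py", line 17, in <module>
    c=cv2.convexHull(np.concatenate([c for c in cv2.findContours(m,0,1)[0] if cv2.contourArea(c)>80]))
                     ~~~~~~~~~~~~~~^^^^^^^^^^^^^^^^^^^^^^^^^^^^^^^^^^^^^^^^^^^^^^^^^^^^^^^^^^^^^^^^^^
ValueError: need at least one array to concatenate
```

View pics/ga.png

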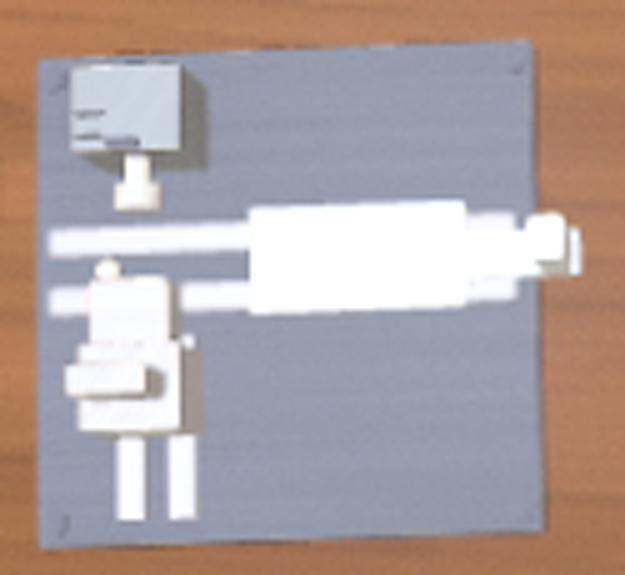

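View pics/ra.png

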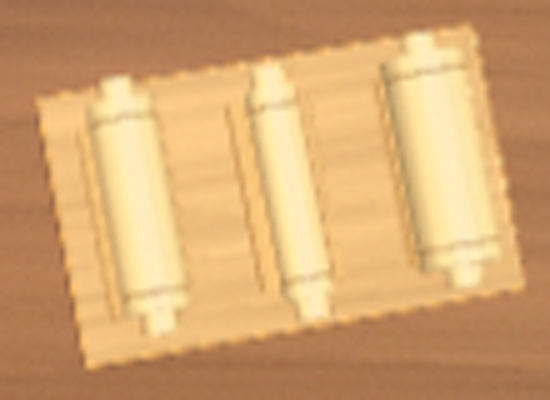

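Crop check of the candidates, from the top view:
- (372,261) is about 30 mm across, so it is the medium spindle.
- (403,258) is about 23 mm across, so it is the thin one.
- (434,252) is about 38 mm across, pale and in the rack, so it is the thick spindle.
- The turquoise ones at (491,250) and (459,342) are the look-alikes.

In the gauge crop the plate corners, trough, handle top and jaw fin are clear. Next come their positions.

Run:
```python
from h import *
d=pickle.load(open('pics/top0.png.pkl','rb'))
f=lambda L,o:[(a/5+o[0]-.4,b/5+o[1]-.4) for a,b in L]
o=(145,195)
P=onz(d,f([(38,60),(528,40),(543,530),(42,548)],o),.018)[:,:2]
Q=np.array([[105,120],[105,-120],[-130,-120],[-130,120]])/1000
qc,pc=Q.mean(0),P.mean(0); U,S,V=np.linalg.svd((Q-qc).T@(P-pc)); R=(U@V).T
t=pc-R@qc; a=np.degrees(np.arctan2(R[1,0],R[0,0])); print('gauge',t,a,'res mm',np.round(((R@Q.T).T+t-P)*1000,1).tolist())
inv=lambda p:np.round(((p-t)@R)*1000,1)
def show(n,L,z):
    w=onz(d,f(L,o),z)[:,:2]; print(n,np.round(w,4).tolist(),inv(w).tolist())
show('trough',[(248,208),(465,202),(467,308),(250,314)],.040)
show('handle',[(527,214),(565,214),(565,258),(527,258)],.086)
show('fin',[(66,364),(145,360),(147,394),(68,397)],.118)
# spindle
o=(345,220)
w=onz(d,f([(418,40),(467,278)],o),.037)[:,:2];v=w[0]-w[1];print('thick ends',w,w.mean(0),np.degrees(np.arctan2(v[1],v[0])))
w=onz(d,f([(38,100),(475,27),(523,285),(90,367)],o),.012)[:,:2];v=w[0]-w[3];print('rack',w.mean(0),np.degrees(np.arctan2(v[1],v[0])),w)
s=pickle.load(open('pics/side0.png.pkl','rb'))
G=lambda x,y,z:np.r_[R@[x,y]+t,z]
print(proj(s,[G(.105,.12,.018),G(.105,-.12,.018),G(-.13,-.12,.018),G(-.13,.12,.018)]).round(1).tolist())
```

```text
gauge [0.5753612 0.1951   ] 3.7444339088449947 res mm [[0.7, 1.7], [1.7, -2.1], [-0.9, -1.8], [-1.5, 2.2]]
trough [[0.5991, 0.2094], [0.6043, 0.1081], [0.5549, 0.1052], [0.5496, 0.2059]] [[24.7, 12.7], [23.2, -88.7], [-26.2, -88.4], [-25.0, 12.5]]
handle [[0.5927, 0.0741], [0.5931, 0.0572], [0.5734, 0.0565], [0.573, 0.0734]] [[9.4, -121.8], [8.7, -138.8], [-11.0, -138.2], [-10.3, -121.3]]
fin [[0.5176, 0.2692], [0.5203, 0.2345], [0.5056, 0.2328], [0.5033, 0.2675]] [[-52.8, 77.7], [-52.4, 42.9], [-67.2, 42.2], [-67.1, 77.0]]
thick ends [[ 0.63350606 -0.33721944]
 [ 0.52175625 -0.35989475]] [ 0.57763115 -0.34855709] 11.470239207174322
rack [ 0.56204871 -0.27771745] 11.754040005018476 [[ 0.60411972 -0.16019096]
 [ 0.64492633 -0.37095752]
 [ 0.52098696 -0.39332182]
 [ 0.47816184 -0.18639951]]
[[247.6, 393.1], [261.3, 305.9], [354.6, 309.1], [358.1, 397.2]]
```

Call:
step_arm([
  {"roll": 0.178},
  {"roll": 0.178},
  {"roll": 0.178},
  {"roll": 0.178},
  {"roll": 0.178},
  {"roll": 0.178},
  {"roll": 0.178},
], gripper=0.0, squeeze=40)

```text
invalid input
```

```bash
cat >> h.py <<'E'
def go(x,y,z,yaw):
    from scipy.spatial.transform import Rotation as Ro
    s=ctrl.read_state(); R=Ro.from_euler('xyz',s['tcp_rot'],degrees=True).as_matrix()
    e=(s['tcp_rot'][2]-yaw+90)%180-90
    # shift in cm in present tool axes, and in axes after the turn
    D=np.array([x,y,z])-s['tcp_pos']; a=np.radians(yaw+(180 if abs((s['tcp_rot'][2]-e-yaw+180)%360-180)>90 else 0))
    R2=np.array([[np.cos(a),np.sin(a),0],[np.sin(a),-np.cos(a),0],[0,0,-1]])
    print('t',s['t'],'pos',s['tcp_pos'].round(4),'rot',s['tcp_rot'].round(2),'F',s['wrist_force'].round(1),'w',round(s['gripper_width'],4))
    print('roll',np.radians(e).round(3),'now cm',(R.T@D*100).round(2),'after turn cm',(R2.T@D*100).round(2))
E
python3 -c "
from h import *
go(.5117,.2510,.2,93.5)"
```

```text
t 0.1 pos [0.1383 0.5061 0.2306] rot [-179.92    0.    164.71] F [-0.1 -0.5  0.2] w 0.0855
roll 1.243 now cm [-42.74 -14.75   3.08] after turn cm [-27.74  35.71   3.06]
```

Call:
step_arm([
  {"tx": 0,"ty": 0,"tz": 0,"roll": 0.178},
  {"tx": 0,"ty": 0,"tz": 0,"roll": 0.178},
  {"tx": 0,"ty": 0,"tz": 0,"roll": 0.178},
  {"tx": 0,"ty": 0,"tz": 0,"roll": 0.178},
  {"tx": 0,"ty": 0,"tz": 0,"roll": 0.178},
  {"tx": 0,"ty": 0,"tz": 0,"roll": 0.178},
  {"tx": 0,"ty": 0,"tz": 0,"roll": 0.178},
], gripper=0.1, squeeze=40)

```text
t: 0.98
tcp_pos: [0.1379, 0.5044, 0.2272]
tcp_rot: [-179.9, 0.5, 91.0]
wrist_force: [0.5, -0.4, 0.3]
gripper_width: 0.0471
```

Call:
step_arm([
  {"tx": -3,"ty": 4,"tz": 0,"roll": -0.02},
  {"tx": -3,"ty": 4,"tz": 0,"roll": -0.02},
  {"tx": -3,"ty": 4,"tz": 0,"roll": 0},
  {"tx": -3,"ty": 4,"tz": 0,"roll": 0},
  {"tx": -3,"ty": 4,"tz": 0,"roll": 0},
  {"tx": -3,"ty": 4,"tz": 0,"roll": 0},
  {"tx": -3,"ty": 4,"tz": 0,"roll": 0},
  {"tx": -3,"ty": 4,"tz": 0,"roll": 0},
  {"tx": 0,"ty": 0,"tz": 0,"roll": 0},
])

```text
t: 2.1
tcp_pos: [0.4781, 0.2734, 0.2237]
tcp_rot: [-179.6, 0.7, 93.4]
wrist_force: [0.3, 0.6, -0.3]
gripper_width: 0.047
```

```bash
python3 -c "
from h import *
go(.5117,.2510,.2,93.5)"
```

```text
t 2.1 pos [0.4781 0.2734 0.2237] rot [-179.57    0.71   93.43] F [ 0.3  0.6 -0.3] w 0.047
roll -0.001 now cm [-2.41  3.23  2.37] after turn cm [-2.44  3.21  2.37]
```

Call:
step_arm([
  {"tx": -1.2,"ty": 1.6,"tz": 1,"roll": 0},
  {"tx": -1.2,"ty": 1.6,"tz": 2,"roll": 0},
  {"tx": 0,"ty": 0,"tz": 3,"roll": 0},
  {"tx": 0,"ty": 0,"tz": 0,"roll": 0},
])

```text
t: 2.6
tcp_pos: [0.5114, 0.25, 0.1601]
tcp_rot: [-179.4, 0.8, 93.6]
wrist_force: [0.1, -0.6, -0.4]
gripper_width: 0.0468
```

```bash
python3 -c "
from h import *
go(.5117,.2510,.092,93.5)"
```

```text
t 2.6 pos [0.5114 0.25   0.1601] rot [-179.45    0.76   93.59] F [ 0.1 -0.6 -0.4] w 0.0468
roll 0.002 now cm [0.18 0.1  6.8 ] after turn cm [0.09 0.04 6.81]
```

Take it down and close on the fin.

Call:
step_arm([
  {"tx": 0.1,"ty": 0,"tz": 2.5,"roll": 0},
  {"tx": 0,"ty": 0,"tz": 2.3,"roll": 0},
  {"tx": 0,"ty": 0,"tz": 2,"roll": 0},
  {"tx": 0,"ty": 0,"tz": 0,"roll": 0},
])

```text
t: 3.1
tcp_pos: [0.5112, 0.2524, 0.0945]
tcp_rot: [-179.7, 0.7, 93.8]
wrist_force: [-0.4, -0.4, 0.3]
gripper_width: 0.0469
```

Call:
step_arm([
  {"tx": 0,"ty": 0,"tz": 0,"roll": 0},
  {"tx": 0,"ty": 0,"tz": 0,"roll": 0},
  {"tx": 0,"ty": 0,"tz": 0,"roll": 0},
  {"tx": 0,"ty": 0,"tz": 0,"roll": 0},
], gripper=-1, squeeze=40)

```text
t: 3.6
tcp_pos: [0.512, 0.2533, 0.0972]
tcp_rot: [-179.8, 0.6, 93.9]
wrist_force: [-0.8, 1.2, -3.5]
gripper_width: 0.0134
```

```bash
python3 -c "
from h import *
go(.5117,.2510,.092,93.5)"
```

```text
t 3.6 pos [0.512  0.2533 0.0972] rot [-179.83    0.61   93.85] F [-0.8  1.2 -3.5] w 0.0134
roll 0.006 now cm [-0.22 -0.04  0.52] after turn cm [-0.23 -0.04  0.52]
```

Call:
step_arm([
  {"tx": 0,"ty": -0.6,"tz": 0,"roll": 0},
  {"tx": 0,"ty": -0.6,"tz": 0,"roll": 0},
  {"tx": 0,"ty": -0.6,"tz": 0,"roll": 0},
  {"tx": 0,"ty": -0.6,"tz": 0,"roll": 0},
  {"tx": 0,"ty": -0.4,"tz": 0,"roll": 0},
  {"tx": 0,"ty": 0,"tz": 0,"roll": 0},
])

```text
t: 4.35
tcp_pos: [0.4926, 0.2521, 0.0972]
tcp_rot: [179.2, 0.6, 93.7]
wrist_force: [-0.8, -0.5, -1.9]
gripper_width: 0.0131
```

Call:
step_arm([
  {"tx": 0,"ty": -0.5,"tz": 0,"roll": 0},
  {"tx": 0,"ty": -0.4,"tz": 0,"roll": 0},
  {"tx": 0,"ty": 0,"tz": 0,"roll": 0},
])

```text
t: 4.72
tcp_pos: [0.486, 0.2517, 0.0972]
tcp_rot: [178.9, 0.6, 93.6]
wrist_force: [0.8, -0.2, -2.1]
gripper_width: 0.0129
```

Call:
step_arm([
  {"tx": 0,"ty": 0,"tz": 0,"roll": 0},
  {"tx": 0,"ty": 0,"tz": 0,"roll": 0},
  {"tx": 0,"ty": 0,"tz": -2,"roll": 0},
  {"tx": 0,"ty": 0,"tz": -4,"roll": 0},
  {"tx": 0,"ty": 0,"tz": -4,"roll": 0},
  {"tx": 0,"ty": 0,"tz": 0,"roll": 0},
], gripper=0.45)

```text
t: 5.48
tcp_pos: [0.4837, 0.2529, 0.2022]
tcp_rot: [178.8, 0.6, 93.7]
wrist_force: [0.9, -0.7, -0.6]
gripper_width: 0.0617
```

```bash
python3 -c "
from h import *
go(.5775,-.349,.2,11.5)"
```

```text
t 5.475 pos [0.4837 0.2529 0.2022] rot [178.82   0.58  93.7 ] F [ 0.9 -0.7 -0.6] w 0.0617
roll 1.435 now cm [-60.67   5.46   0.95] after turn cm [-2.81 60.86  0.22]
```

Call:
step_arm([
  {"tx": -4,"ty": 0.5,"tz": 0,"roll": 0},
  {"tx": -5,"ty": 0.5,"tz": 0,"roll": 0},
  {"tx": -5,"ty": 0.5,"tz": 0,"roll": 0},
  {"tx": -5,"ty": 0.5,"tz": 0,"roll": 0},
  {"tx": -5,"ty": 0.5,"tz": 0,"roll": 0},
  {"tx": -5,"ty": 0.5,"tz": 0,"roll": 0},
  {"tx": -5,"ty": 0.5,"tz": 0,"roll": 0},
  {"tx": -5,"ty": 0.5,"tz": 0,"roll": 0},
  {"tx": -5,"ty": 0.5,"tz": 0,"roll": 0},
  {"tx": -5,"ty": 0.5,"tz": 0,"roll": 0},
  {"tx": -5,"ty": 0.5,"tz": 0,"roll": 0},
  {"tx": 0,"ty": 0,"tz": 0,"roll": 0.18},
  {"tx": 0,"ty": 0,"tz": 0,"roll": 0.18},
  {"tx": 0,"ty": 0,"tz": 0,"roll": 0.18},
  {"tx": 0,"ty": 0,"tz": 0,"roll": 0.18},
  {"tx": 0,"ty": 0,"tz": 0,"roll": 0.18},
  {"tx": 0,"ty": 0,"tz": 0,"roll": 0.18},
  {"tx": 0,"ty": 0,"tz": 0,"roll": 0.18},
  {"tx": 0,"ty": 0,"tz": 0,"roll": 0.16},
  {"tx": 0,"ty": 0,"tz": 0,"roll": 0},
])

```text
t: 7.98
tcp_pos: [0.5718, -0.2982, 0.1886]
tcp_rot: [179.9, -0.2, 9.9]
wrist_force: [0.4, -1.1, 0.7]
gripper_width: 0.0623
```

```bash
python3 -c "
from h import *
go(.5775,-.349,.1,11.5)"
```

```text
t 7.975 pos [ 0.5718 -0.2982  0.1886] rot [179.95  -0.19   9.95] F [ 0.4 -1.1  0.7] w 0.0623
roll -0.027 now cm [-0.35  5.09  8.87] after turn cm [-0.46  5.09  8.86]
```

Call:
step_arm([
  {"tx": -0.3,"ty": 2.5,"tz": 0,"roll": -0.027},
  {"tx": -0.1,"ty": 2.5,"tz": 2,"roll": 0},
  {"tx": 0,"ty": 0,"tz": 3,"roll": 0},
  {"tx": 0,"ty": 0,"tz": 3,"roll": 0},
  {"tx": 0,"ty": 0,"tz": 0,"roll": 0},
])

```text
t: 8.6
tcp_pos: [0.5768, -0.3508, 0.0999]
tcp_rot: [-179.9, -0.0, 12.1]
wrist_force: [-0.4, 0.9, 1.0]
gripper_width: 0.0617
```

```bash
python3 -c "
from h import *
go(.5775,-.349,.021,11.5)
d=grab('side','s1.png');im=d['pixels'][:,:,::-1][120:280,240:420]
cv2.imwrite('pics/s1c.png',cv2.resize(im,None,fx=4,fy=3.7))
print(proj(d,[[.5775,-.349,.037]]))"
```

```text
t 8.6 pos [ 0.5768 -0.3508  0.0999] rot [-1.7987e+02 -1.0000e-02  1.2070e+01] F [-0.4  0.9  1. ] w 0.0617
roll 0.01 now cm [ 0.11 -0.14  7.89] after turn cm [ 0.11 -0.16  7.89]
[[320.46315266 201.05207677]]
```

View pics/s1c.png

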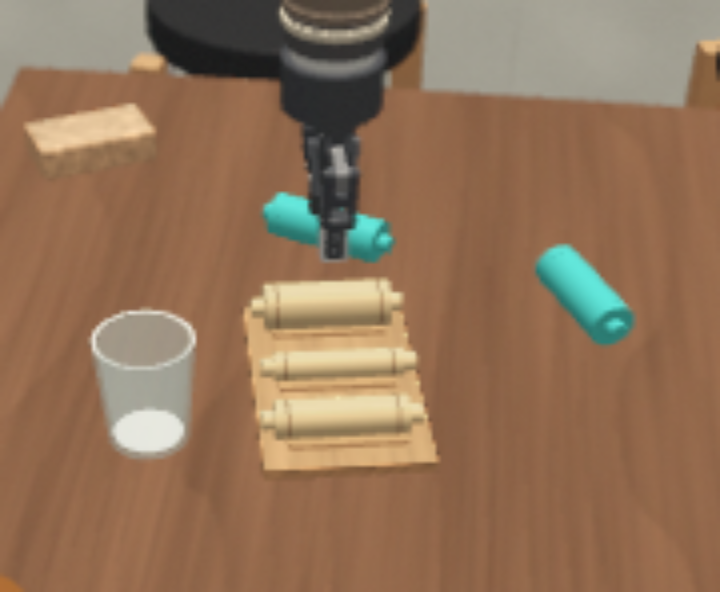

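The gripper hangs above the thick spindle (crop (328,304), full image about (322,202)). My estimate projects to (320.5,201), so they agree. I descend.

Call:
step_arm([
  {"tx": 0.1,"ty": -0.1,"tz": 2.5,"roll": 0.01},
  {"tx": 0,"ty": 0,"tz": 2.5,"roll": 0},
  {"tx": 0,"ty": 0,"tz": 2,"roll": 0},
  {"tx": 0,"ty": 0,"tz": 0.6,"roll": 0},
  {"tx": 0,"ty": 0,"tz": 0,"roll": 0},
])

```text
t: 9.28
tcp_pos: [0.5824, -0.353, 0.0304]
tcp_rot: [179.7, -0.5, 11.6]
wrist_force: [0.2, -0.8, 1.0]
gripper_width: 0.0621
```

Call:
step_arm([
  {"tx": 0,"ty": 0,"tz": 0,"roll": 0},
  {"tx": 0,"ty": 0,"tz": 0,"roll": 0},
  {"tx": 0,"ty": 0,"tz": 0,"roll": 0},
  {"tx": 0,"ty": 0,"tz": 0,"roll": 0},
], gripper=-1, squeeze=30)

```text
t: 9.78
tcp_pos: [0.5837, -0.3535, 0.0334]
tcp_rot: [179.5, -0.7, 11.6]
wrist_force: [0.1, -0.9, -1.0]
gripper_width: 0.0387
```

The width reads right, but the TCP drifted up to z = 0.033, so the bite is too shallow. I reopen and go lower.

Call:
step_arm([
  {"tx": 0,"ty": 0,"tz": 0,"roll": 0},
  {"tx": 0,"ty": 0,"tz": 0,"roll": 0},
  {"tx": 0,"ty": 0,"tz": 0,"roll": 0},
  {"tx": -0.5,"ty": 0,"tz": 0.6,"roll": 0},
  {"tx": -0.2,"ty": 0,"tz": 0.5,"roll": 0},
  {"tx": 0,"ty": 0,"tz": 0.3,"roll": 0},
  {"tx": 0,"ty": 0,"tz": 0.1,"roll": 0},
], gripper=0.45)

```text
t: 10.65
tcp_pos: [0.5763, -0.3554, 0.0172]
tcp_rot: [179.5, -0.7, 11.6]
wrist_force: [-0.8, -0.0, -0.0]
gripper_width: 0.0618
```

Call:
step_arm([
  {"tx": 0,"ty": -0.5,"tz": -0.1,"roll": 0},
  {"tx": 0,"ty": 0,"tz": 0,"roll": 0},
])

```text
t: 10.9
tcp_pos: [0.5753, -0.3501, 0.0182]
tcp_rot: [179.5, -0.7, 11.6]
wrist_force: [0.1, 0.3, 0.1]
gripper_width: 0.0618
```

Call:
step_arm([
  {"tx": 0,"ty": 0,"tz": 0.1,"roll": 0},
  {"tx": 0,"ty": 0,"tz": 0.1,"roll": 0},
  {"tx": 0,"ty": 0,"tz": 0,"roll": 0},
  {"tx": 0,"ty": 0,"tz": 0,"roll": 0},
], gripper=-1, squeeze=30)

```text
t: 11.4
tcp_pos: [0.5752, -0.3468, 0.0178]
tcp_rot: [179.8, -0.8, 11.7]
wrist_force: [1.5, 0.1, 0.5]
gripper_width: 0.0393
```

Call:
step_arm([
  {"tx": 0,"ty": 0,"tz": -1,"roll": 0},
  {"tx": 0,"ty": 0,"tz": -3,"roll": 0},
  {"tx": 0,"ty": 0,"tz": -4,"roll": 0},
  {"tx": 0,"ty": 0,"tz": -5,"roll": 0},
  {"tx": 0,"ty": 0,"tz": -4,"roll": 0},
  {"tx": 0,"ty": 0,"tz": 0,"roll": -0.18},
  {"tx": 0,"ty": 0,"tz": 0,"roll": -0.18},
  {"tx": 0,"ty": 0,"tz": 0,"roll": -0.18},
  {"tx": 0,"ty": 0,"tz": 0,"roll": -0.18},
  {"tx": 0,"ty": 0,"tz": 0,"roll": -0.18},
  {"tx": 0,"ty": 0,"tz": 0,"roll": -0.18},
  {"tx": 0,"ty": 0,"tz": 0,"roll": -0.18},
  {"tx": 0,"ty": 0,"tz": 0,"roll": -0.16},
  {"tx": 0,"ty": 0,"tz": 0,"roll": 0},
])

```text
t: 13.15
tcp_pos: [0.5724, -0.3491, 0.1999]
tcp_rot: [179.0, 0.3, 95.5]
wrist_force: [0.1, -0.5, -1.7]
gripper_width: 0.039
```

```bash
python3 -c "
from h import *
go(.577,.1572,.15,93.5)"
```

```text
t 13.15 pos [ 0.5724 -0.3491  0.1999] rot [179.02   0.28  95.52] F [ 0.1 -0.5 -1.7] w 0.039
roll 0.035 now cm [50.37  5.25  4.83] after turn cm [50.5   3.55  4.99]
```

Call:
step_arm([
  {"tx": 3,"ty": 0.3,"tz": 0,"roll": 0.035},
  {"tx": 5,"ty": 0.3,"tz": 0,"roll": 0},
  {"tx": 5,"ty": 0.3,"tz": 0,"roll": 0},
  {"tx": 5,"ty": 0.3,"tz": 0,"roll": 0},
  {"tx": 5,"ty": 0.3,"tz": 0,"roll": 0},
  {"tx": 5,"ty": 0.3,"tz": 0,"roll": 0},
  {"tx": 5,"ty": 0.3,"tz": 0,"roll": 0},
  {"tx": 5,"ty": 0.3,"tz": 0,"roll": 0},
  {"tx": 5,"ty": 0.3,"tz": 0,"roll": 0},
  {"tx": 3,"ty": 0.3,"tz": 0,"roll": 0},
  {"tx": 2,"ty": 0,"tz": 0,"roll": 0},
  {"tx": 0,"ty": 0,"tz": 0,"roll": 0},
])

```text
t: 14.65
tcp_pos: [0.5821, 0.1453, 0.2015]
tcp_rot: [178.7, 0.2, 90.9]
wrist_force: [0.6, -0.5, -0.3]
gripper_width: 0.0391
```

```bash
python3 -c "
from h import *
go(.577,.1572,.15,93.5)
d=grab('top','t2.png');im=np.ascontiguousarray(d['pixels'][:,:,::-1])
cv2.imwrite('pics/t2c.png',cv2.resize(im[180:320,140:290],None,fx=4,fy=4,interpolation=cv2.INTER_CUBIC))"
```

```text
t 14.65 pos [0.5821 0.1453 0.2015] rot [178.67   0.2   90.9 ] F [ 0.6 -0.5 -0.3] w 0.0391
roll -0.045 now cm [ 1.22 -0.61  5.14] after turn cm [ 1.22 -0.44  5.15]
```

View pics/t2c.png

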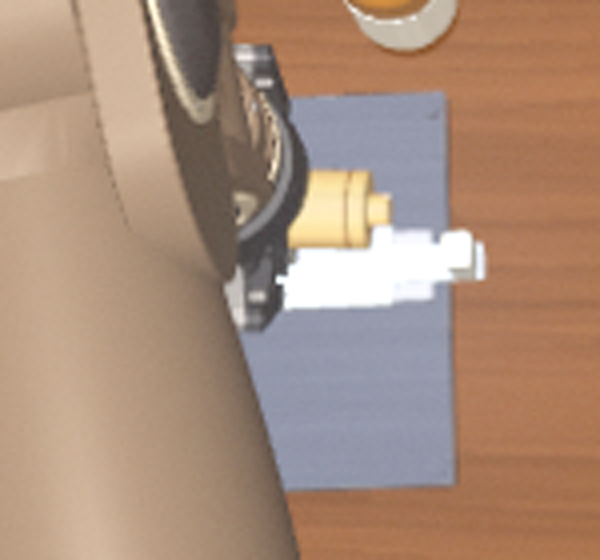

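The spindle is held level above the slide, with its -y tenon end at crop (390,209), full image (237.5,232). From that end I compute the offset of the spindle's centre from the TCP.

```bash
python3 -c "
from h import *
d=pickle.load(open('pics/t2.png.pkl','rb'))
p=onz(d,[(390/4+140-.4,209/4+180-.4)],.2207)[0];a=np.radians(90.9);u=np.array([np.cos(a),np.sin(a)])
c=p[:2]+.06*u; print(p,c,'offset along tool x, perp',(c-[.5821,.1453])@u,(c-[.5821,.1453])@[u[1],-u[0]])"
```

```text
[0.58366468 0.08556741 0.2207    ] [0.58272224 0.14556001] offset along tool x, perp 0.0002502039443402357 0.0006262515854545099
```

Call:
step_arm([
  {"tx": 1.2,"ty": -0.4,"tz": 0,"roll": -0.045},
  {"tx": 0,"ty": 0,"tz": 2,"roll": 0},
  {"tx": 0,"ty": 0,"tz": 3,"roll": 0},
  {"tx": 0,"ty": 0,"tz": 3,"roll": 0},
  {"tx": 0,"ty": 0,"tz": 2,"roll": 0},
  {"tx": 0,"ty": 0,"tz": 0,"roll": 0},
])

```text
t: 15.45
tcp_pos: [0.58, 0.1541, 0.1005]
tcp_rot: [178.6, 0.2, 93.4]
wrist_force: [-0.1, 1.0, -0.5]
gripper_width: 0.0391
```

```bash
python3 -c "
from h import *
go(.577,.1572,.039,93.5)"
```

```text
t 15.45 pos [0.58   0.1541 0.1005] rot [178.56   0.24  93.39] F [-0.1  1.  -0.5] w 0.0391
roll -0.002 now cm [ 0.35 -0.44  6.14] after turn cm [ 0.32 -0.29  6.15]
```

Call:
step_arm([
  {"tx": 0.3,"ty": -0.4,"tz": 1.5,"roll": 0},
  {"tx": 0,"ty": 0,"tz": 2,"roll": 0},
  {"tx": 0,"ty": 0,"tz": 1.2,"roll": 0},
  {"tx": 0,"ty": 0,"tz": 0.4,"roll": 0},
  {"tx": 0,"ty": 0,"tz": 0,"roll": 0},
])

```text
t: 16.08
tcp_pos: [0.5782, 0.1573, 0.0503]
tcp_rot: [178.3, 0.2, 93.4]
wrist_force: [0.4, -0.6, -1.2]
gripper_width: 0.0395
```

```bash
python3 -c "
from h import *
go(.577,.1572,.039,93.5)"
```

```text
t 16.075 pos [0.5782 0.1573 0.0503] rot [1.783e+02 1.700e-01 9.338e+01] F [ 0.4 -0.6 -1.2] w 0.0395
roll -0.002 now cm [-0.   -0.15  1.12] after turn cm [-0.   -0.12  1.13]
```

Call:
step_arm([
  {"tx": 0,"ty": -0.1,"tz": 0.5,"roll": 0},
  {"tx": 0,"ty": 0,"tz": 0.4,"roll": 0},
  {"tx": 0,"ty": 0,"tz": 0.2,"roll": 0},
])

```text
t: 16.45
tcp_pos: [0.5785, 0.1575, 0.04]
tcp_rot: [178.2, 0.1, 93.4]
wrist_force: [0.1, -0.4, -1.8]
gripper_width: 0.0393
```

Call:
step_arm([
  {"tx": 0,"ty": -0.1,"tz": 0.2,"roll": 0},
  {"tx": 0,"ty": 0,"tz": 0.2,"roll": 0},
])

```text
t: 16.7
tcp_pos: [0.5786, 0.1576, 0.039]
tcp_rot: [178.0, 0.1, 93.4]
wrist_force: [-8.8, -1.3, 17.9]
gripper_width: 0.0391
```

Contact at 18 N upward. I ease off and release.

Call:
step_arm([
  {"tx": 0,"ty": -0.15,"tz": -0.1,"roll": 0},
])

```text
t: 16.82
tcp_pos: [0.5774, 0.1576, 0.0407]
tcp_rot: [177.9, 0.1, 93.4]
wrist_force: [-0.5, -0.5, -1.4]
gripper_width: 0.0389
```

Call:
step_arm([
  {"tx": 0,"ty": 0,"tz": 0,"roll": 0},
  {"tx": 0,"ty": 0,"tz": 0,"roll": 0},
  {"tx": 0,"ty": 0,"tz": 0,"roll": 0},
  {"tx": 0,"ty": 0,"tz": 0,"roll": 0},
], gripper=0.5)

```text
t: 17.32
tcp_pos: [0.5776, 0.1577, 0.0407]
tcp_rot: [177.9, 0.1, 93.4]
wrist_force: [-0.1, 0.2, -0.5]
gripper_width: 0.0642
```

```bash
python3 -c "
from h import *
go(.583,.065,.15,93.5)"
```

```text
t 17.325 pos [0.5776 0.1577 0.0407] rot [1.7787e+02 9.0000e-02 9.3370e+01] F [-0.1  0.2 -0.5] w 0.0642
roll -0.002 now cm [ -9.3    0.4  -10.91] after turn cm [ -9.29  -0.03 -10.93]
```

Next I go straight up, over towards the handle, and check.

Call:
step_arm([
  {"tx": 0,"ty": 0,"tz": -1,"roll": 0},
  {"tx": 0,"ty": 0,"tz": -2,"roll": 0},
  {"tx": 0,"ty": 0.1,"tz": -4,"roll": 0},
  {"tx": 0,"ty": 0.2,"tz": -4,"roll": 0},
  {"tx": -4,"ty": 0,"tz": 0,"roll": 0},
  {"tx": -5,"ty": 0,"tz": 0,"roll": 0},
  {"tx": 0,"ty": 0,"tz": 0,"roll": 0},
])

```text
t: 18.2
tcp_pos: [0.5827, 0.0665, 0.1589]
tcp_rot: [177.7, 0.1, 93.5]
wrist_force: [0.1, 0.3, -0.2]
gripper_width: 0.0643
```

```bash
python3 -c "
from h import *
go(.583,.065,.06,93.5)
d=grab('side','s3.png');im=np.ascontiguousarray(d['pixels'][:,:,::-1])
cv2.imwrite('pics/s3c.png',cv2.resize(im[260:410,230:380],None,fx=4,fy=4,interpolation=cv2.INTER_CUBIC))"
```

```text
t 18.2 pos [0.5827 0.0665 0.1589] rot [1.7766e+02 1.0000e-01 9.3500e+01] F [ 0.1  0.3 -0.2] w 0.0643
roll -0.0 now cm [-0.13 -0.39  9.88] after turn cm [-0.15  0.02  9.89]
```

View pics/s3c.png

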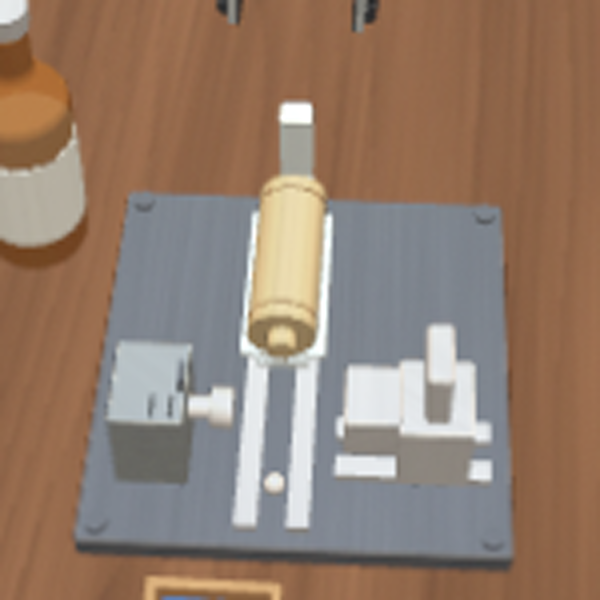

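The side view shows the spindle along the trough, centred (crop about (288,265)). The jaw is wide open and the handle is free at (297,130). Now I pinch the handle.

Call:
step_arm([
  {"tx": -0.1,"ty": -0.1,"tz": 3,"roll": 0},
  {"tx": 0,"ty": -0.1,"tz": 3,"roll": 0},
  {"tx": 0,"ty": -0.1,"tz": 2.5,"roll": 0},
  {"tx": 0,"ty": -0.1,"tz": 1,"roll": 0},
  {"tx": 0,"ty": 0,"tz": 0,"roll": 0},
])

```text
t: 18.88
tcp_pos: [0.5834, 0.0717, 0.0634]
tcp_rot: [177.5, -0.1, 93.8]
wrist_force: [-0.2, -0.2, -0.4]
gripper_width: 0.064
```

Call:
step_arm([
  {"tx": 0,"ty": 0,"tz": 0,"roll": 0},
  {"tx": 0,"ty": 0,"tz": 0,"roll": 0},
  {"tx": 0,"ty": 0,"tz": 0,"roll": 0},
  {"tx": 0,"ty": 0,"tz": 0,"roll": 0},
], gripper=-1, squeeze=30)

```text
t: 19.38
tcp_pos: [0.5827, 0.0723, 0.066]
tcp_rot: [177.5, -0.1, 93.9]
wrist_force: [3.2, 0.3, -5.4]
gripper_width: 0.0191
```

Call:
step_arm([
  {"tx": 0.4,"ty": 0,"tz": 0,"roll": 0},
  {"tx": 0.6,"ty": 0,"tz": 0,"roll": 0},
  {"tx": 0.6,"ty": 0,"tz": 0,"roll": 0},
  {"tx": 0.6,"ty": 0,"tz": 0,"roll": 0},
  {"tx": 0.6,"ty": 0,"tz": 0,"roll": 0},
  {"tx": 0.6,"ty": 0,"tz": 0,"roll": 0},
  {"tx": 0.6,"ty": 0,"tz": 0,"roll": 0},
  {"tx": 0.4,"ty": 0,"tz": 0,"roll": 0},
  {"tx": 0,"ty": 0,"tz": 0,"roll": 0},
])

```text
t: 20.5
tcp_pos: [0.5799, 0.1192, 0.0659]
tcp_rot: [177.5, -0.0, 93.9]
wrist_force: [0.4, -0.0, -2.0]
gripper_width: 0.0194
```

Call:
step_arm([
  {"tx": 0.5,"ty": 0,"tz": 0,"roll": 0},
  {"tx": 0.6,"ty": 0,"tz": 0,"roll": 0},
  {"tx": 0.6,"ty": 0,"tz": 0,"roll": 0},
  {"tx": 0.6,"ty": 0,"tz": 0,"roll": 0},
  {"tx": 0.6,"ty": 0,"tz": 0,"roll": 0},
  {"tx": 0.6,"ty": 0,"tz": 0,"roll": 0},
  {"tx": 0.5,"ty": 0,"tz": 0,"roll": 0},
  {"tx": 0.5,"ty": 0,"tz": 0,"roll": 0},
  {"tx": 0.4,"ty": 0,"tz": 0,"roll": 0},
])

```text
t: 21.62
tcp_pos: [0.5771, 0.1661, 0.0659]
tcp_rot: [177.5, 0.6, 93.6]
wrist_force: [1.6, -3.6, -1.9]
gripper_width: 0.0195
```

Call:
step_arm([
  {"tx": 0.3,"ty": 0,"tz": 0,"roll": 0},
  {"tx": 0.3,"ty": 0,"tz": 0,"roll": 0},
  {"tx": 0.2,"ty": 0,"tz": 0,"roll": 0},
])

```text
t: 22.0
tcp_pos: [0.5768, 0.1708, 0.0659]
tcp_rot: [177.4, 1.1, 93.5]
wrist_force: [2.6, -11.8, -1.7]
gripper_width: 0.0193
```

Call:
step_arm([
  {"tx": 0.3,"ty": 0,"tz": 0,"roll": 0},
  {"tx": 0.3,"ty": 0,"tz": 0,"roll": 0},
])

```text
t: 22.25
tcp_pos: [0.5768, 0.1707, 0.0658]
tcp_rot: [177.4, 1.9, 93.2]
wrist_force: [2.5, -14.2, 0.0]
gripper_width: 0.0195
```

Call:
step_arm([
  {"tx": 0,"ty": 0,"tz": 0,"roll": 0},
  {"tx": 0,"ty": 0,"tz": 0,"roll": 0},
  {"tx": 0,"ty": 0,"tz": 0,"roll": 0},
  {"tx": 0,"ty": 0,"tz": 0,"roll": 0},
], gripper=0.0)

```text
t: 22.75
tcp_pos: [0.5776, 0.1729, 0.0672]
tcp_rot: [177.2, 1.7, 93.3]
wrist_force: [0.5, 0.0, 0.3]
gripper_width: 0.0426
```

Call:
step_arm([
  {"tx": 0,"ty": 0,"tz": -2,"roll": 0},
  {"tx": 0,"ty": 0,"tz": -4,"roll": 0},
  {"tx": 0,"ty": 0,"tz": -4,"roll": 0},
  {"tx": 0,"ty": 0,"tz": 0,"roll": 0},
])

```text
t: 23.25
tcp_pos: [0.5719, 0.1766, 0.1694]
tcp_rot: [177.3, 1.7, 93.4]
wrist_force: [0.6, 0.4, -0.5]
gripper_width: 0.0427
```

```bash
python3 -c "
from h import *
go(.486,.251,.155,93.5)"
```

```text
t 23.25 pos [0.5719 0.1766 0.1694] rot [177.3    1.66  93.36] F [ 0.6  0.4 -0.5] w 0.0427
roll -0.002 now cm [ 7.97 -8.19  0.83] after turn cm [ 7.95 -8.12  1.44]
```

Call:
step_arm([
  {"tx": 2.7,"ty": -2.7,"tz": 0,"roll": 0},
  {"tx": 2.7,"ty": -2.7,"tz": 0,"roll": 0},
  {"tx": 2.5,"ty": -2.7,"tz": 0.5,"roll": 0},
  {"tx": 0,"ty": 0,"tz": 0,"roll": 0},
], gripper=0.1)

```text
t: 23.75
tcp_pos: [0.4842, 0.2522, 0.1553]
tcp_rot: [177.4, 1.6, 93.3]
wrist_force: [0.6, -0.1, -0.0]
gripper_width: 0.0471
```

```bash
python3 -c "
from h import *
go(.486,.251,.094,93.5)
d=grab('side','s4.png');im=np.ascontiguousarray(d['pixels'][:,:,::-1])
cv2.imwrite('pics/s4c.png',cv2.resize(im[260:410,230:380],None,fx=4,fy=4,interpolation=cv2.INTER_CUBIC))"
```

```text
t 23.75 pos [0.4842 0.2522 0.1553] rot [177.4    1.65  93.31] F [ 0.6 -0.1 -0. ] w 0.0471
roll -0.003 now cm [ 0.04 -0.11  6.14] after turn cm [-0.13  0.17  6.13]
```

View pics/s4c.png

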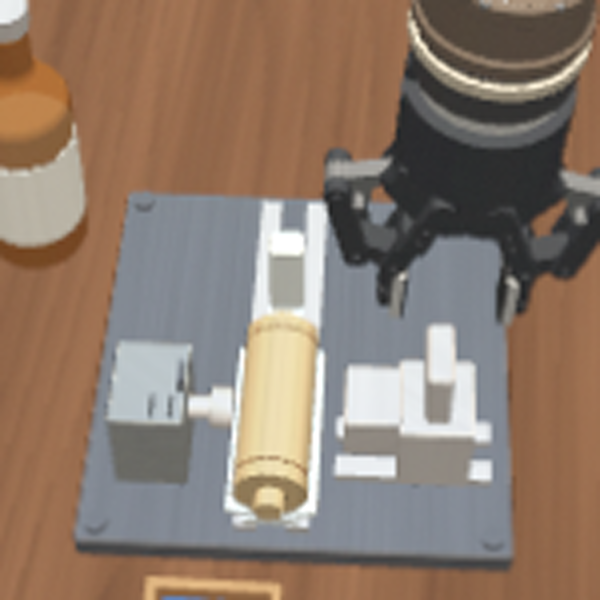

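The slide is home with the spindle centred between jaw and anvil (crop (275,410)), and the anvil is untouched. I descend onto the fin.

Call:
step_arm([
  {"tx": 0,"ty": -0.1,"tz": 2.2,"roll": 0},
  {"tx": 0,"ty": 0,"tz": 2,"roll": 0},
  {"tx": 0,"ty": 0,"tz": 1.9,"roll": 0},
  {"tx": 0,"ty": 0,"tz": 0,"roll": 0},
])

```text
t: 24.3
tcp_pos: [0.4902, 0.2483, 0.0925]
tcp_rot: [177.3, 1.7, 93.1]
wrist_force: [0.5, 0.3, 0.3]
gripper_width: 0.0467
```

Call:
step_arm([
  {"tx": 0,"ty": 0,"tz": 0,"roll": 0},
  {"tx": 0,"ty": 0,"tz": 0,"roll": 0},
  {"tx": 0,"ty": 0,"tz": 0,"roll": 0},
  {"tx": 0,"ty": 0,"tz": 0,"roll": 0},
], gripper=-1, squeeze=40)

```text
t: 24.8
tcp_pos: [0.4899, 0.2479, 0.0933]
tcp_rot: [177.4, 1.6, 93.1]
wrist_force: [-0.0, 1.3, -3.5]
gripper_width: 0.0136
```

Call:
step_arm([
  {"tx": 0,"ty": 0.5,"tz": 0,"roll": 0},
  {"tx": 0,"ty": 0.5,"tz": 0,"roll": 0},
  {"tx": 0,"ty": 0.5,"tz": 0,"roll": 0},
  {"tx": 0,"ty": 0.5,"tz": 0,"roll": 0},
  {"tx": 0,"ty": 0.3,"tz": 0,"roll": 0},
  {"tx": 0,"ty": 0,"tz": 0,"roll": 0},
])

```text
t: 25.55
tcp_pos: [0.5029, 0.2487, 0.0933]
tcp_rot: [178.6, 1.5, 93.3]
wrist_force: [3.0, -0.0, -5.5]
gripper_width: 0.0134
```

```bash
python3 -c "
from h import *
go(.51,.251,.094,93.5)
d=grab('side','s5.png');im=np.ascontiguousarray(d['pixels'][:,:,::-1])
cv2.imwrite('pics/s5c.png',cv2.resize(im[325:405,240:360],None,fx=6,fy=6,interpolation=cv2.INTER_CUBIC))"
```

```text
t 25.55 pos [0.5029 0.2487 0.0933] rot [178.6    1.55  93.29] F [ 3.  -0.  -5.5] w 0.0134
roll -0.004 now cm [ 0.19  0.73 -0.06] after turn cm [ 0.19  0.73 -0.07]
```

View pics/s5c.png

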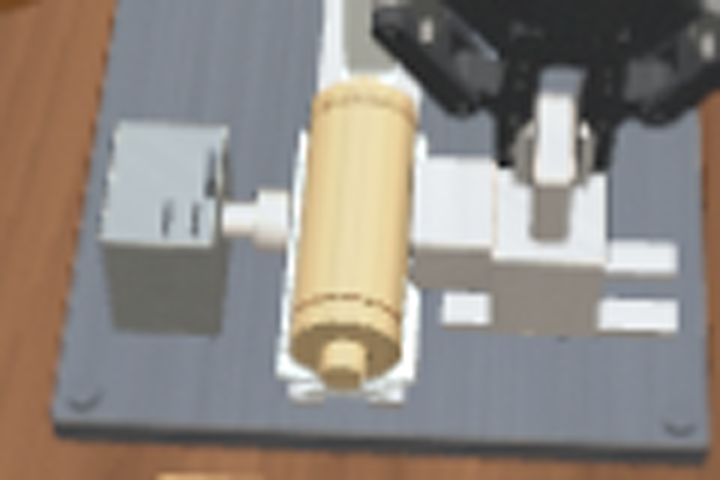

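The jaw is now just short of the spindle. The pointer at crop (215,170) is at rest, right of the ridges at (168,218) and (197,218). About 13 mm more is needed.

Call:
step_arm([
  {"tx": 0,"ty": 0.4,"tz": 0,"roll": 0},
  {"tx": 0,"ty": 0.4,"tz": 0,"roll": 0},
  {"tx": 0,"ty": 0.4,"tz": 0,"roll": 0},
  {"tx": 0,"ty": 0.3,"tz": 0,"roll": 0},
  {"tx": 0,"ty": 0,"tz": 0,"roll": 0},
])

```text
t: 26.22
tcp_pos: [0.5075, 0.249, 0.0931]
tcp_rot: [179.7, 1.5, 93.5]
wrist_force: [2.2, -0.0, -6.3]
gripper_width: 0.0132
```

```bash
python3 -c "
from h import *
go(.516,.251,.094,93.5)
d=grab('side','s6.png');im=np.ascontiguousarray(d['pixels'][:,:,::-1])
cv2.imwrite('pics/s6c.png',cv2.resize(im[325:405,240:360],None,fx=6,fy=6,interpolation=cv2.INTER_CUBIC))"
```

```text
t 26.225 pos [0.5075 0.249  0.0931] rot [179.74   1.49  93.49] F [ 2.2 -0.  -6.3] w 0.0132
roll -0.0 now cm [ 0.14  0.86 -0.09] after turn cm [ 0.15  0.86 -0.09]
```

View pics/s6c.png

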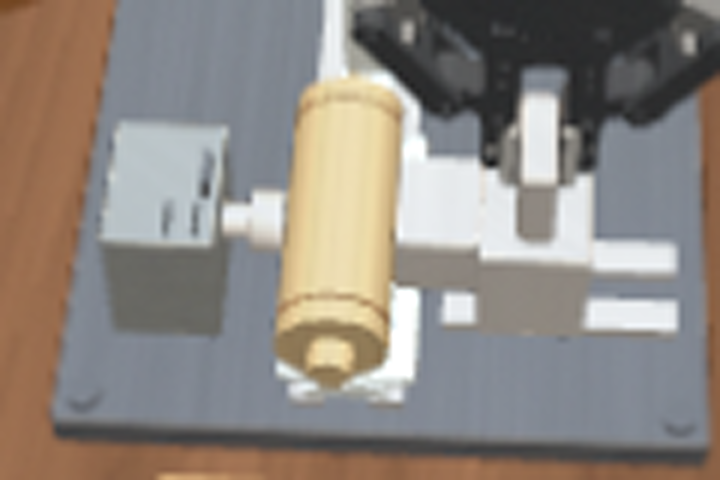

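The spindle now touches the anvil. The pointer is at about (207,172), roughly 2.5 mm pressed. About 6 mm more is needed.

Call:
step_arm([
  {"tx": 0,"ty": 0.5,"tz": 0,"roll": 0},
  {"tx": 0,"ty": 0.5,"tz": 0,"roll": 0},
  {"tx": 0,"ty": 0.5,"tz": 0,"roll": 0},
  {"tx": 0,"ty": 0,"tz": 0,"roll": 0},
])

```text
t: 26.78
tcp_pos: [0.5112, 0.2493, 0.0931]
tcp_rot: [-179.1, 1.4, 93.7]
wrist_force: [1.6, -0.2, -2.2]
gripper_width: 0.0133
```

Call:
step_arm([
  {"tx": 0,"ty": 0.5,"tz": 0,"roll": 0},
  {"tx": 0,"ty": 0.5,"tz": 0,"roll": 0},
  {"tx": 0,"ty": 0,"tz": 0,"roll": 0},
  {"tx": 0,"ty": 0,"tz": 0,"roll": 0},
])

```text
t: 27.28
tcp_pos: [0.5129, 0.2494, 0.0932]
tcp_rot: [-178.2, 1.4, 93.8]
wrist_force: [-5.4, 0.4, -4.3]
gripper_width: 0.0128
```

```bash
python3 -c "
from h import *
go(.516,.251,.094,93.5)
d=grab('side','s7.png');im=np.ascontiguousarray(d['pixels'][:,:,::-1])
cv2.imwrite('pics/s7c.png',cv2.resize(im[325:405,240:360],None,fx=6,fy=6,interpolation=cv2.INTER_CUBIC))"
```

```text
t 27.275 pos [0.5129 0.2494 0.0932] rot [-178.2     1.36   93.77] F [-5.4  0.4 -4.3] w 0.0128
roll 0.005 now cm [ 0.14  0.32 -0.09] after turn cm [ 0.14  0.32 -0.08]
```

View pics/s7c.png

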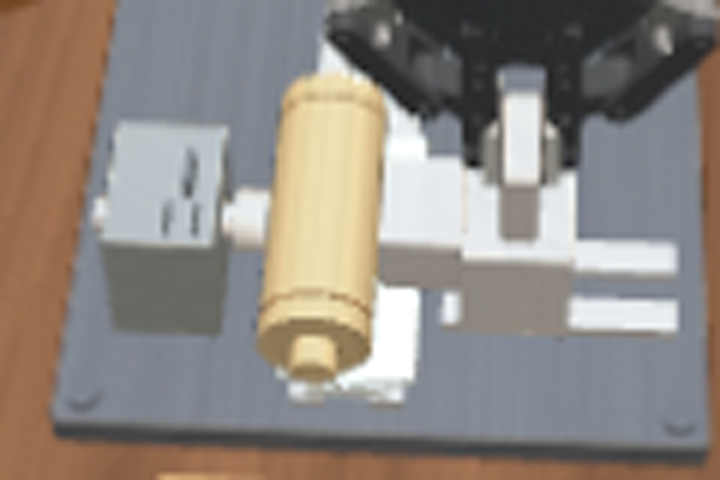

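The pointer at crop (190,172), carried along the housing's slant to about 184 at ridge level, stands midway between the ridges (168 and 197). That is about 8.5 mm. I release and withdraw upwards.

Call:
step_arm([
  {"tx": 0,"ty": 0,"tz": 0,"roll": 0},
  {"tx": 0,"ty": 0,"tz": 0,"roll": 0},
  {"tx": 0,"ty": 0,"tz": 0,"roll": 0},
  {"tx": 0,"ty": 0,"tz": -1,"roll": 0},
  {"tx": 0,"ty": 0,"tz": -2,"roll": 0},
  {"tx": 0,"ty": 0,"tz": -4,"roll": 0},
  {"tx": 0,"ty": 0,"tz": -4,"roll": 0},
  {"tx": 0,"ty": -4,"tz": 0,"roll": 0},
  {"tx": 0,"ty": -4,"tz": 0,"roll": 0},
  {"tx": 0,"ty": 0,"tz": 0,"roll": 0},
], gripper=0.1)

```text
t: 28.58
tcp_pos: [0.4391, 0.2479, 0.2157]
tcp_rot: [-178.9, 1.1, 93.7]
wrist_force: [0.6, 0.2, 0.8]
gripper_width: 0.0471
```

```bash
python3 -c "
from h import *
go(.516,.251,.094,93.5)
d=grab('side','s8.png');im=np.ascontiguousarray(d['pixels'][:,:,::-1])
cv2.imwrite('pics/s8c.png',cv2.resize(im[325:405,240:360],None,fx=6,fy=6,interpolation=cv2.INTER_CUBIC))"
```

```text
t 28.575 pos [0.4391 0.2479 0.2157] rot [-178.9     1.14   93.66] F [0.6 0.2 0.8] w 0.0471
roll 0.003 now cm [ 0.06  7.92 12.02] after turn cm [-0.16  7.69 12.17]
```

View pics/s8c.png

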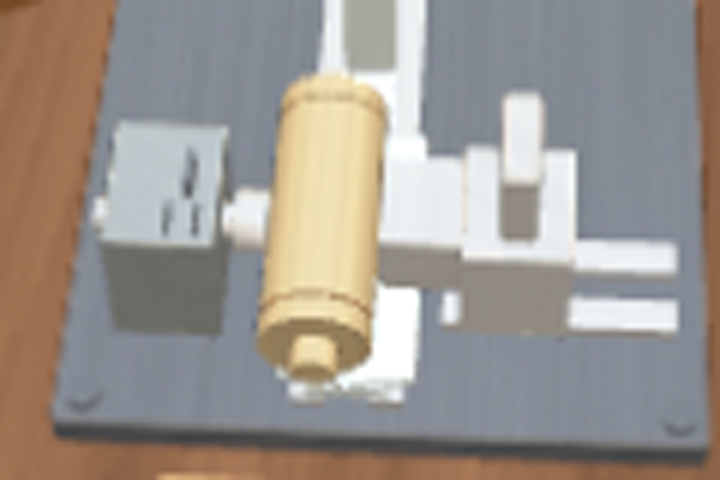

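After release nothing has changed: the pointer is at (190,172) between the ridges, the slide is home, and the gripper is clear. I hand in.

```bash
python3 -c "
from h import *
print(ctrl.hand_in())"
```

```text
the job is handed in; nothing more can be done
None
```

I gauged the thick spindle and handed the job in at about 28.6 s of the 72 s allowed; the hand-in reports no verdict.

**What I did:** I opened the jaw by about 26 mm, then picked the thick spindle from the rack and laid it centred in the trough while the slide was out. The first grip on it was too shallow, so I reopened and took it lower. I pushed the slide about 98 mm to its stop, where the push force rose to 14 N with no further travel. Then I drew the jaw shut on the spindle, let go and withdrew.

**Last checks:**
- **Anvil:** after release the side view shows the pointer between the two ridges. I read it as about 8.5 mm pressed back, from pixels.
- **Slide and spindle:** in the same view the slide is home and the spindle lies along the trough. The picture was unchanged by the release.
- **Robot:** the gripper is clear, and the wrist force reads about 1 N or less, as it did whenever the arm hung free.
- **Other items:** I touched none of the other items knowingly, but took no final picture of the rack or tumbler.
- **Disagreement:** the tool tilted by up to about 3° during pushes, and the arm came up short of some commanded steps. I corrected the positions from readings and pictures; no check failed at the end.

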